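# Push the clay roller up its ramp to the stop

### The arm

A 6-joint arm with a two-finger parallel gripper is mounted at the origin on the work surface; the furniture and walls round the work are solid. World frame = base frame: x ahead of the robot, y to its left, z up, the work surface at z = 0. Lengths are in m, angles in degrees, forces in N, time in s.
With the tool pointing down it reaches from about 0.35 to 0.875 m from the base axis. Payload 4.2 kg.
Tool frame: the origin (TCP) lies on the centre line of the jaws, within the pads' length; the fingertips stand 11 mm ahead of it and the grasp point (between the pads) lies 8 mm behind it; z points along the fingers, y is the line along which they close (so a half turn about z gives the same grasp; the last joint's range is limited). The gripper opens to 87 mm and grips with 3 to 60 N. Pads are 19 mm wide; open, the fingers measure 117 mm over their backs; the gripper's body (75 mm by 190 mm) begins 51 mm behind the grasp point.
Start: joints at [-58.235, 22.042, 0.453, 0, -68.411, -14.817], TCP at [0.182, -0.598, 0.234] pointing down, gripper open.
Joint ranges: [-179.83, 179.83], [-69.29, 118.12], [-61.27, 80.66], [-181.25, 117.63], [-171.15, -9.14], [-177.46, 177.46]. Speed limits (degrees/s): [159.86, 159.86, 180, 180, 180, 180].

### API

Orientations are given as a 3x3 rotation matrix whose columns are the frame's x, y, z axes.
In Python, from station import r gives the robot as it stands.
- The arm moves only by the tool servo_tool, never from a script. Its argument "commands" is a list that holds one entry, the list of rows, each a list of 7 numbers: the closure, from 0 (fully open) to 1 (shut), then the shift along the tool's x, y, z in mm, then the turn, a rotation vector about the tool's x, y, z in rad. In form: [[[claw, x, y, z, ax, ay, az], ...]]. A call has exactly 5 rows; each row is the pose to reach, as a shift and turn from the pose commanded when the call began, along the tool's axes at that moment; what a row does not reach only later rows make up. A row lasts 1/10 s, in which the tool goes at most 50 mm and 8.59 degrees, less where a joint would pass 70% of its speed; a pose out of reach is approached as far as the arm can. A call with a gripper value outside its range is refused whole. The fingers move at their own pace and stop on an object; the grip force is fixed at half the most. Time passes only in rows, so rows that repeat a pose let the fingers close, or fill a call up. It gives the time, the measured TCP pose, the force, the opening and the grip force at its end, in the units of the state.
- r.sense(): the state, without advancing time (a new reading comes with each control period).
- r.capture(name): name is "scene" or "top" or "wrist"; returns a dict with "pixels" (384x512x3 uint8, red, green, blue), "camera_matrix" (3x3 intrinsics, pixels), "R" (3x3) and "t" (3): a world point X has camera coordinates R X + t. Camera axes: x right, y down, z forward; pixel columns grow to the right and rows downward; lengths in m; the calibration is good to about 2 mm. A picture is of the moment at which its call begins. There is no depth.
- r.finish_job(): hands the job in; it is judged then, once.
The state is a dict: "time_s": time; "joints": joint angles; "joint_velocities": joint speeds; "effort": joint torques, N m; "tcp_pos": TCP position; "ee_rot": TCP orientation; "wrist_force": force on the tool from outside, world axes, zero at the start; "moment": the same for the moment, N m; "gripper_width": opening from 0.0 (shut) to 1.0 (fully open); "gripper_force": force on a finger pad.
Only numpy, scipy, OpenCV 4.12 (cv2) and the standard library are available. Lean on these libraries where they do the work, as an engineer would, in place of code of your own. Each camera call takes 0.05 s, during which the arm holds its last target. There are 200 camera calls.

### The job

Push the wooden clay roller with your fingers slowly and steadily up the small ramp, over the top edge and into the groove, so that it lies home against the back stop, and then take your hand away. Stay behind it all the way so that it never runs free or rolls back down; do not lift or carry it, and leave the bottle, cup and stamp beside the ramp where they stand.

Things in the scene. Friction and masses are not known exactly. Their poses are not given: they have to be found in the camera images.
- clay_roller: Pale hardwood roller: solid smooth cylinder, diameter 50 mm, length 110 mm, about 0.16 kg, loose, rolls freely. Origin at its centre; its y axis runs along the cylinder (x, z turn as it rolls). At the start it lies still across the level apron at the ramp's front (robot's) end, parallel to the ramp's y, centre 33 mm above the table, at ramp x -0.104 to -0.088.
- roller_ramp: Fixed wooden ramp, 250 mm long (x), 140 mm wide (y). Origin: centre of its underside, on the table; x points up the ramp, away from the robot (yaw up to 1.0 rad either way), z up. Along x: level apron -0.125 to -0.065, top 8 mm high, front edge open; 8 degree slope -0.065 (8 mm high) to 0.070 (27 mm high); then groove and stop. On the slope the roller runs back if let go.
- groove (a point): Where the roller's centre lies when home: ramp x = 0.085, y = 0, 48 mm above the table. The groove has a level floor from ramp x 0.070 to 0.110, 23 mm high, 4 mm below the slope's top edge; the roller stays in it. Back stop: upright face at x = 0.110, 15 mm thick, top 47 mm high. Side rails 124 mm apart inside, 10 mm above apron and slope, 18 mm above the groove floor.
- squeeze_bottle: Bystander: red squeeze bottle with a white nozzle, 34 mm in diameter, 87 mm tall, loose, standing to the right of the ramp (its -y side), 115 mm or more from the ramp's centre line. Origin: centre of its underside.
- cup: Bystander: terracotta-coloured bisque cup, 56 mm in diameter, 58 mm tall, loose, standing to the left of the ramp (its +y side), 120 mm or more from the centre line. Origin: centre of its underside.
- stamp: Bystander: wooden texture stamp with a knob handle, 42 x 42 x 56 mm, loose, standing to the right of the ramp farther back, 115 mm or more from the centre line. Origin: centre of its underside.
Not all that is in view belongs to the job. Of the things that look like the clay_roller, the largest one is meant.

How it is judged:
By the outcome, as a careful person would: the job done as asked, in the order asked, and still so for the second after the job is handed in, with the robot touching nothing.
It also fails if it takes over 38 s, if anything falls off the work surface, if the arm or the gripper's body presses on something with over 40 N, if the wrist force passes 120 N, or if a joint passes its speed limit or range.

## Working session

There is one attempt and no reset: what is moved stays moved. The work goes in short steps, Python scripts to look and compute and a tool call to move; the robot and the scene stay as the last step left them, time stands still between calls to the robot, and variables do not carry over. Pictures are saved under pics/ and viewed, at most 10 in all, crops included, and the job is handed in when it is done.

Besides the shell and the picture viewer there is one more tool, called after "Emit:" by a JSON object that holds its "fn" and its "kwargs". servo_tool: Moves the arm, as the interface text tells. Its arguments: {"type":"object","properties":{"commands":{"type":"array","items":{"type":"array","items":{"type":"array","items":{"type":"number"}}}}},"required":["commands"]}

```bash
mkdir -p pics; python3 - <<'E'
from station import r
import cv2,numpy as np
for n in("top","scene"):
    c=r.capture(n); cv2.imwrite(f"pics/{n}0.png",cv2.resize(c["pixels"][:,:,::-1],(768,576),interpolation=cv2.INTER_CUBIC))
    np.savez(f"{n}0.npz",**c)
s=r.sense();print(s["time_s"],s["tcp_pos"],s["ee_rot"],s["wrist_force"])
E
```

```text
0.1 [ 0.18206305 -0.59736093  0.23258836] [[-9.56613022e-01 -2.91360846e-01 -6.19750525e-04]
 [-2.91361497e-01  9.56611326e-01  1.80250921e-03]
 [ 6.76797626e-05  1.90487523e-03 -9.99998183e-01]] [-0.4178787   0.31165315 -0.69992692]
```

View pics/top0.png

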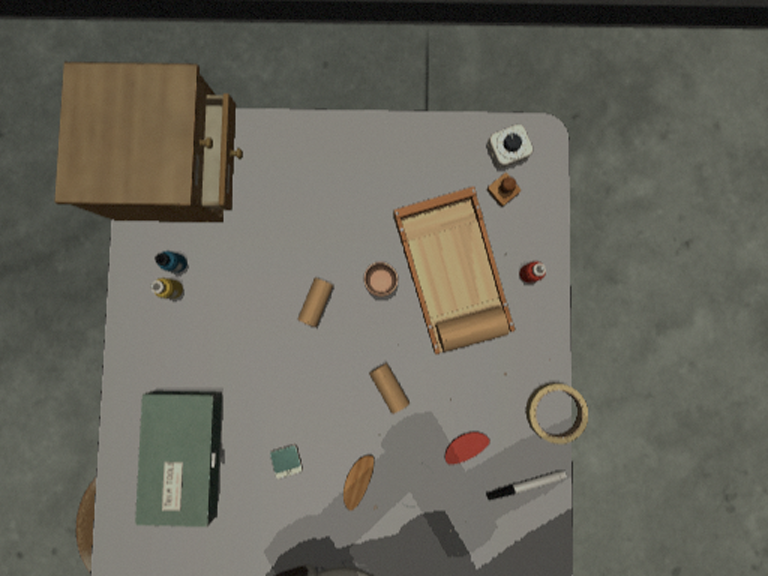

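View pics/scene0.png

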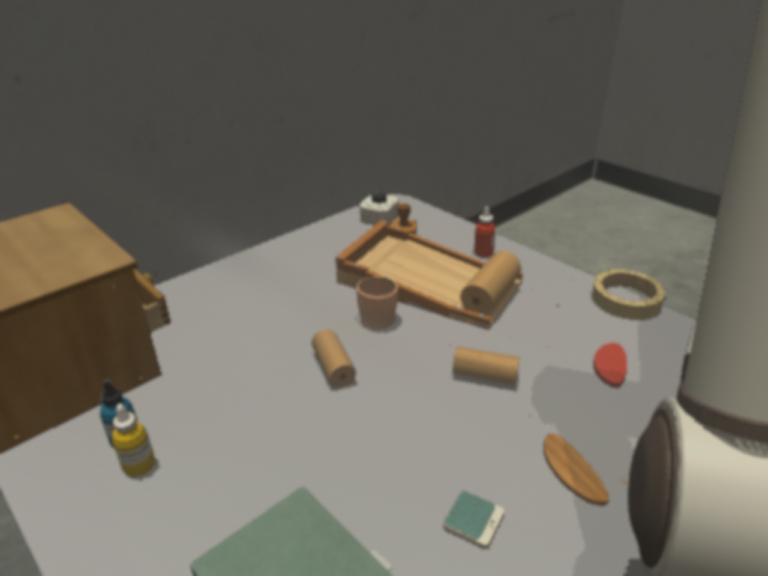

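The top view shows the ramp with its stop at about (435,203) and the roller on the apron at about (474,328). The cup is left at (381,280), the bottle right at (533,271) and the stamp at (505,188). I'll enlarge the ramp for its corners.

```bash
python3 - <<'E'
import cv2,numpy as np
c=np.load("top0.npz")
im=c["pixels"][115:245,245:375,::-1]
cv2.imwrite("pics/crop.png",cv2.resize(im,None,fx=4.5,fy=4.5,interpolation=cv2.INTER_CUBIC))
print(im.shape,c["camera_matrix"],c["R"],c["t"])
E
```

```text
(130, 130, 3) [[350.71994075   0.         254.47454809]
 [  0.         350.71994075 184.92161579]
 [  0.           0.           1.        ]] [[ 0.0186608  -0.9997943  -0.00794586]
 [-0.99702573 -0.01801358 -0.07493472]
 [ 0.07477617  0.00932056 -0.99715678]] [-0.06423131  0.57655602  0.86450252]
```

View pics/crop.png

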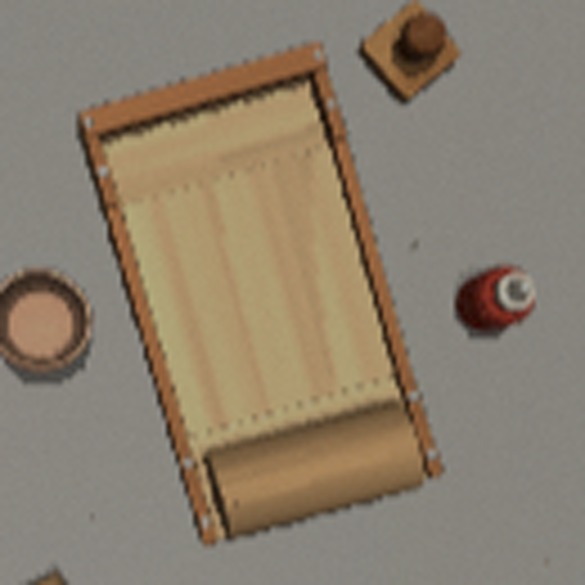

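Crop pixels: outer stop-top corners at (80,118) and (322,43), front rail ends at (207,540) and (440,470). The roller's ends are around (222,498) and (415,440). The cup rim is at (40,322), bottle base about (480,315), stamp base about (410,55).

```bash
cat > h.py <<'E'
import cv2,numpy as np
from scipy.optimize import least_squares
c=np.load("top0.npz");K,R,t=c["camera_matrix"],c["R"],c["t"]
def px(p): return np.array(p)/4.5+[245,115]-0.4
def back(p,z):
    d=R.T@np.linalg.solve(K,[p[0],p[1],1]);o=-R.T@t
    return o+d*(z-o[2])/d[2]
def proj(X): q=K@(R@X+t);return q[:2]/q[2]
L=np.array([[.125,.07,.047],[.125,-.07,.047],[-.125,.07,.018],[-.125,-.07,.018]])
P=[px(p) for p in[(80,118),(322,43),(207,540),(440,470)]]
def W(q,l): 
    a=q[2];return np.array([q[0]+np.cos(a)*l[0]-np.sin(a)*l[1],q[1]+np.sin(a)*l[0]+np.cos(a)*l[1],l[2]])
def toR(q,X):
    d=X[:2]-q[:2];a=q[2];return np.array([np.cos(a)*d[0]+np.sin(a)*d[1],-np.sin(a)*d[0]+np.cos(a)*d[1]])
E
python3 - <<'E'
from h import *
s=least_squares(lambda q:np.ravel([proj(W(q,l))-p for l,p in zip(L,P)]),[.6,-.2,.2])
q=s.x;print(q,np.degrees(q[2]),s.fun.round(2))
for n,p,z in[("rolL",(218,495),.035),("rolR",(418,440),.035),("rollerback",(305,430),.045),("rollerfrontsil",(322,505),.03),("cup",(40,322),.058),("bot",(482,315),.01),("stamp",(408,62),.01),("decoy",(40,585),.02)]:
    X=back(px(p),z);print(n,X.round(3),toR(q,X).round(3))
np.save("q.npy",q)
for x in(-.2,-.15,.02): print(x,W(q,[x,0,.06]).round(3))
E
```

```text
[ 0.59148464 -0.17449222  0.30831799] 17.66531985130673 [-0.59 -1.53 -0.33 -0.86 -0.32  1.41  1.24  0.95]
rolL [ 0.48  -0.151  0.035] [-0.099  0.056]
rolR [ 0.512 -0.26   0.035] [-0.101 -0.057]
rollerback [ 0.517 -0.196  0.045] [-0.078  0.002]
rollerfrontsil [ 0.476 -0.208  0.03 ] [-0.121  0.003]
cup [ 0.572 -0.052  0.058] [0.019 0.123]
bot [ 0.584 -0.302  0.01 ] [-0.046 -0.119]
stamp [ 0.729 -0.26   0.01 ] [ 0.105 -0.123]
decoy [ 0.428 -0.054  0.02 ] [-0.119  0.164]
-0.2 [ 0.401 -0.235  0.06 ]
-0.15 [ 0.449 -0.22   0.06 ]
0.02 [ 0.611 -0.168  0.06 ]
```

Emit:
{"fn": "servo_tool", "kwargs": {"commands": [[[0.4, -36, 28, 10, 0, 0, -0.003], [0.4, -72, 56, 20, 0, 0, -0.006], [0.4, -108, 84, 30, 0, 0, -0.009], [0.4, -144, 112, 40, 0, 0, -0.012], [0.4, -180, 140, 50, 0, 0, -0.013]]]}}

```text
time_s: 0.6
tcp_pos: [0.3141, -0.4097, 0.1829]
ee_rot: [[-0.953, -0.304, -0.0], [-0.304, 0.953, 0.0], [0.0, 0.0, -1.0]]
wrist_force: [0.1, -0.6, 0.5]
gripper_width: 0.646
gripper_force: 0.0
```

Emit:
{"fn": "servo_tool", "kwargs": {"commands": [[[0.4, -36, 28, 10, 0, 0, 0], [0.4, -72, 56, 20, 0, 0, 0], [0.4, -108, 84, 30, 0, 0, 0], [0.4, -144, 112, 40, 0, 0, 0], [0.4, -180, 143, 50, 0, 0, 0]]]}}

```text
time_s: 1.1
tcp_pos: [0.4423, -0.2188, 0.1331]
ee_rot: [[-0.953, -0.304, -0.0], [-0.304, 0.953, -0.0], [0.0, -0.0, -1.0]]
wrist_force: [1.2, -0.5, 0.1]
gripper_width: 0.6
gripper_force: 0.0
```

Emit:
{"fn": "servo_tool", "kwargs": {"commands": [[[0.4, 0, 0, 0, 0, 0, 0], [0.4, 0, 0, 0, 0, 0, 0], [0.4, 0, 0, 0, 0, 0, 0], [0.4, 0, 0, 0, 0, 0, 0], [0.4, 0, 0, 0, 0, 0, 0]]]}}

```text
time_s: 1.6
tcp_pos: [0.4411, -0.2215, 0.1338]
ee_rot: [[-0.953, -0.302, 0.0], [-0.302, 0.953, -0.0], [-0.0, -0.0, -1.0]]
wrist_force: [0.0, -0.8, 0.7]
gripper_width: 0.6
gripper_force: 0.0
```

```bash
python3 - <<'E'
from station import r
from h import *
q=np.load("q.npy")
s=r.sense();e=np.array(s["ee_rot"]);print(s["tcp_pos"],toR(q,np.array(s["tcp_pos"])),np.degrees(np.arctan2(-e[0,1],e[1,1])),s["gripper_width"],s["wrist_force"])
w=r.capture("wrist");tp=r.capture("top")
np.savez("w1.npz",**w)
a=cv2.resize(w["pixels"],None,fx=1.0,fy=1.0);b=cv2.resize(tp["pixels"][115:265,235:355],None,fx=2.56,fy=2.56,interpolation=cv2.INTER_CUBIC)
b=b[:384];print(b.shape)
cv2.imwrite("pics/w1.png",np.hstack([a,b[:,:288]])[:,:,::-1])
E
```

```text
[ 0.44105817 -0.22149105  0.13375221] [-0.15759525  0.00086526] 17.57013943727717 0.6004304724522694 [ 0.04089621 -0.75844082  0.66638419]
(384, 307, 3)
```

View pics/w1.png

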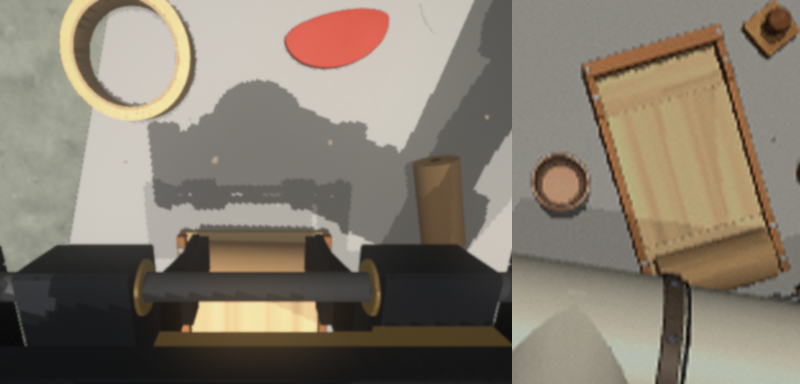

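The wrist view shows the ramp's front rail ends at columns 182 and 325, level with each other and centred between the fingers. So it's aligned and I can descend behind the roller.

Emit:
{"fn": "servo_tool", "kwargs": {"commands": [[[0.4, 0, 0, 20, 0, 0, 0], [0.4, 0, 0, 40, 0, 0, 0], [0.4, 0, 0, 60, 0, 0, 0], [0.4, 0, 0, 80, 0, 0, 0], [0.4, 0, 0, 97, 0, 0, 0]]]}}

```text
time_s: 2.2
tcp_pos: [0.4413, -0.2209, 0.0357]
ee_rot: [[-0.953, -0.303, -0.0], [-0.303, 0.953, 0.0], [0.0, 0.0, -1.0]]
wrist_force: [-0.4, -0.2, 0.7]
gripper_width: 0.602
gripper_force: 0.0
```

Emit:
{"fn": "servo_tool", "kwargs": {"commands": [[[0.4, -3, 0, 0, 0, 0, 0], [0.4, -7, 0, 0, 0, 0, 0], [0.4, -11, 0, 0, 0, 0, 0], [0.4, -14, 0, 0, 0, 0, 0], [0.4, -17, 0, 0, 0, 0, 0]]]}}

```text
time_s: 2.7
tcp_pos: [0.4586, -0.2153, 0.0373]
ee_rot: [[-0.953, -0.304, 0.002], [-0.304, 0.953, -0.0], [-0.002, -0.001, -1.0]]
wrist_force: [0.2, 0.3, -0.6]
gripper_width: 0.599
gripper_force: 0.0
```

Emit:
{"fn": "servo_tool", "kwargs": {"commands": [[[0.4, -2, 0, 0, 0, 0, 0], [0.4, -4, 0, 0, 0, 0, 0], [0.4, -6, 0, 0, 0, 0, 0], [0.4, -8, 0, 0, 0, 0, 0], [0.4, -10, 0, 0, 0, 0, 0]]]}}

```text
time_s: 3.2
tcp_pos: [0.4674, -0.2123, 0.0365]
ee_rot: [[-0.953, -0.304, -0.0], [-0.304, 0.953, 0.0], [0.0, 0.0, -1.0]]
wrist_force: [0.2, -0.7, 0.2]
gripper_width: 0.597
gripper_force: 0.0
```

```bash
cat > look.py <<'E'
import sys
from station import r
from h import *
q=np.load("q.npy")
s=r.sense();e=np.array(s["ee_rot"]);p=np.array(s["tcp_pos"]);print(s["time_s"],p.round(4),toR(q,p).round(4),np.degrees(np.arctan2(-e[0,1],e[1,1])),np.round(s["wrist_force"],2))
tp=r.capture("top");sc=r.capture("scene")
b=cv2.resize(tp["pixels"][110:250,235:375],(390,390),interpolation=cv2.INTER_CUBIC)
a=cv2.resize(sc["pixels"][125:225,215:365],(585//1,390),interpolation=cv2.INTER_CUBIC)[:,100:500]
cv2.imwrite(f"pics/{sys.argv[1]}.png",np.hstack([a,b])[:,:,::-1])
E
python3 look.py l2
```

```text
3.2 [ 0.4674 -0.2123  0.0365] [-0.1297  0.0017] 17.693120592530214 [ 0.24 -0.72  0.22]
```

View pics/l2.png

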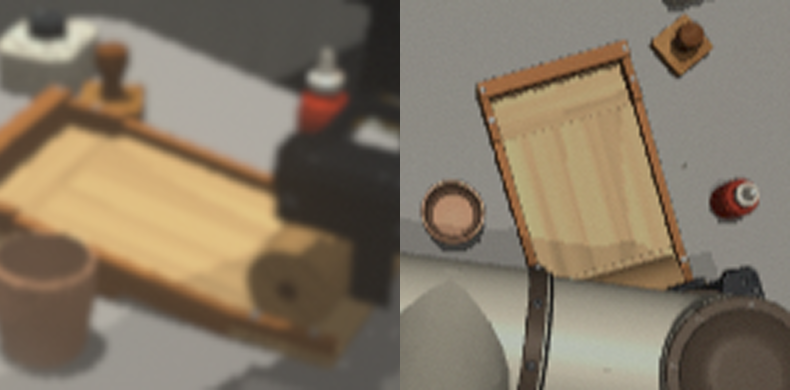

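The roller lies on the apron with the gripper just behind it, and the bottle is clear to the side. I'll start the slow push, shifted slightly away from the bottle.

Emit:
{"fn": "servo_tool", "kwargs": {"commands": [[[0.4, -1.5, 1, 0, 0, 0, 0], [0.4, -3, 2, 0, 0, 0, 0], [0.4, -5, 3, 0, 0, 0, 0], [0.4, -7, 4, 0, 0, 0, 0], [0.4, -9, 4, 0, 0, 0, 0]]]}}

```text
time_s: 3.8
tcp_pos: [0.4748, -0.2055, 0.0366]
ee_rot: [[-0.953, -0.304, -0.0], [-0.304, 0.953, 0.0], [0.0, 0.0, -1.0]]
wrist_force: [-0.5, -0.2, -0.3]
gripper_width: 0.602
gripper_force: 0.0
```

Emit:
{"fn": "servo_tool", "kwargs": {"commands": [[[0.4, -2, 0, 0, 0, 0, 0], [0.4, -4, 0, 0, 0, 0, 0], [0.4, -6, 0, 0, 0, 0, 0], [0.4, -8, 0, 0, 0, 0, 0], [0.4, -10, 0, 0, 0, 0, 0]]]}}

```text
time_s: 4.3
tcp_pos: [0.4844, -0.2027, 0.0365]
ee_rot: [[-0.953, -0.304, 0.0], [-0.304, 0.953, 0.0], [-0.0, 0.0, -1.0]]
wrist_force: [0.5, -0.2, -0.5]
gripper_width: 0.602
gripper_force: 0.1
```

Emit:
{"fn": "servo_tool", "kwargs": {"commands": [[[0.4, -2, 0, 0, 0, 0, 0], [0.4, -4, 0, 0, 0, 0, 0], [0.4, -6, 0, 0, 0, 0, 0], [0.4, -8, 0, 0, 0, 0, 0], [0.4, -10, 0, -0.5, 0, 0, 0]]]}}

```text
time_s: 4.8
tcp_pos: [0.4936, -0.1996, 0.037]
ee_rot: [[-0.953, -0.304, -0.001], [-0.304, 0.953, 0.0], [0.001, 0.0, -1.0]]
wrist_force: [-1.7, -1.3, 0.8]
gripper_width: 0.597
gripper_force: 1.0
```

Emit:
{"fn": "servo_tool", "kwargs": {"commands": [[[0.4, -2, 0, -0.3, 0, 0, 0], [0.4, -4, 0, -0.6, 0, 0, 0], [0.4, -6, 0, -0.9, 0, 0, 0], [0.4, -8, 0, -1.2, 0, 0, 0], [0.4, -10, 0, -1.5, 0, 0, 0]]]}}

```text
time_s: 5.3
tcp_pos: [0.5033, -0.1966, 0.0386]
ee_rot: [[-0.953, -0.304, -0.0], [-0.304, 0.953, -0.0], [0.0, 0.0, -1.0]]
wrist_force: [-1.6, -1.2, 2.4]
gripper_width: 0.599
gripper_force: 1.4
```

Emit:
{"fn": "servo_tool", "kwargs": {"commands": [[[0.4, -2, 0, -0.3, 0, 0, 0], [0.4, -4, 0, -0.6, 0, 0, 0], [0.4, -6, 0, -0.9, 0, 0, 0], [0.4, -8, 0, -1.2, 0, 0, 0], [0.4, -10, 0, -1.5, 0, 0, 0]]]}}

```text
time_s: 5.8
tcp_pos: [0.513, -0.1935, 0.0401]
ee_rot: [[-0.953, -0.304, -0.0], [-0.304, 0.953, 0.0], [0.0, 0.0, -1.0]]
wrist_force: [-2.4, -1.5, 1.9]
gripper_width: 0.599
gripper_force: 1.4
```

```bash
python3 look.py l3
```

```text
5.8 [ 0.513  -0.1935  0.0401] [-0.0806  0.0057] 17.694705025246225 [-2.37 -1.49  1.92]
```

View pics/l3.png

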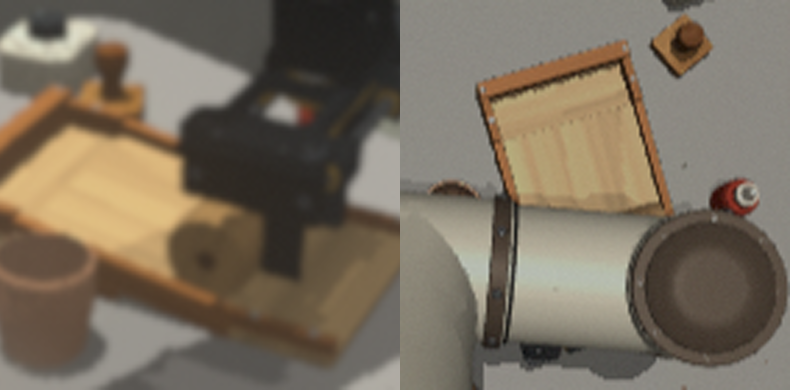

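The roller is climbing straight, in steady contact with the fingers, at about 3 N. Continuing.

Emit:
{"fn": "servo_tool", "kwargs": {"commands": [[[0.4, -2, 0, -0.3, 0, 0, 0], [0.4, -4, 0, -0.6, 0, 0, 0], [0.4, -6, 0, -0.9, 0, 0, 0], [0.4, -8, 0, -1.2, 0, 0, 0], [0.4, -10, 0, -1.5, 0, 0, 0]]]}}

```text
time_s: 6.4
tcp_pos: [0.5225, -0.1904, 0.0416]
ee_rot: [[-0.953, -0.304, 0.0], [-0.304, 0.953, 0.0], [-0.0, 0.0, -1.0]]
wrist_force: [-2.5, -1.1, 2.6]
gripper_width: 0.599
gripper_force: 1.5
```

Emit:
{"fn": "servo_tool", "kwargs": {"commands": [[[0.4, -2, 0, -0.3, 0, 0, 0], [0.4, -4, 0, -0.6, 0, 0, 0], [0.4, -6, 0, -0.9, 0, 0, 0], [0.4, -8, 0, -1.2, 0, 0, 0], [0.4, -10, 0, -1.5, 0, 0, 0]]]}}

```text
time_s: 6.9
tcp_pos: [0.5321, -0.1874, 0.0431]
ee_rot: [[-0.953, -0.304, 0.0], [-0.304, 0.953, 0.0], [-0.0, -0.0, -1.0]]
wrist_force: [-2.9, -1.7, 1.6]
gripper_width: 0.598
gripper_force: 1.5
```

Emit:
{"fn": "servo_tool", "kwargs": {"commands": [[[0.4, -2, 0, -0.3, 0, 0, 0], [0.4, -4, 0, -0.6, 0, 0, 0], [0.4, -6, 0, -0.9, 0, 0, 0], [0.4, -8, 0, -1.2, 0, 0, 0], [0.4, -10, 0, -1.5, 0, 0, 0]]]}}

```text
time_s: 7.4
tcp_pos: [0.5416, -0.1844, 0.0446]
ee_rot: [[-0.953, -0.304, 0.0], [-0.304, 0.953, 0.0], [-0.0, -0.0, -1.0]]
wrist_force: [-3.2, -1.1, 2.2]
gripper_width: 0.604
gripper_force: 1.5
```

Emit:
{"fn": "servo_tool", "kwargs": {"commands": [[[0.4, -2, 0, -0.3, 0, 0, 0], [0.4, -4, 0, -0.6, 0, 0, 0], [0.4, -6, 0, -0.9, 0, 0, 0], [0.4, -8, 0, -1.2, 0, 0, 0], [0.4, -10, 0, -1.5, 0, 0, 0]]]}}

```text
time_s: 7.9
tcp_pos: [0.5511, -0.1814, 0.0461]
ee_rot: [[-0.953, -0.304, 0.0], [-0.304, 0.953, 0.0], [-0.0, 0.0, -1.0]]
wrist_force: [-2.2, -0.7, 2.7]
gripper_width: 0.6
gripper_force: 1.5
```

Emit:
{"fn": "servo_tool", "kwargs": {"commands": [[[0.4, -2, 0, -0.3, 0, 0, 0], [0.4, -4, 0, -0.6, 0, 0, 0], [0.4, -6, 0, -0.9, 0, 0, 0], [0.4, -8, 0, -1.2, 0, 0, 0], [0.4, -10, 0, -1.5, 0, 0, 0]]]}}

```text
time_s: 8.4
tcp_pos: [0.5606, -0.1783, 0.0476]
ee_rot: [[-0.953, -0.304, 0.0], [-0.304, 0.953, -0.0], [-0.0, -0.0, -1.0]]
wrist_force: [-2.8, -0.5, 2.0]
gripper_width: 0.604
gripper_force: 1.5
```

Emit:
{"fn": "servo_tool", "kwargs": {"commands": [[[0.4, -2, 0, -0.3, 0, 0, 0], [0.4, -4, 0, -0.6, 0, 0, 0], [0.4, -6, 0, -0.9, 0, 0, 0], [0.4, -8, 0, -1.2, 0, 0, 0], [0.4, -10, 0, -1.5, 0, 0, 0]]]}}

```text
time_s: 8.9
tcp_pos: [0.5701, -0.1753, 0.0491]
ee_rot: [[-0.953, -0.304, 0.0], [-0.304, 0.953, -0.0], [-0.0, -0.0, -1.0]]
wrist_force: [-3.2, -1.2, 2.8]
gripper_width: 0.598
gripper_force: 1.5
```

Emit:
{"fn": "servo_tool", "kwargs": {"commands": [[[0.4, -2, 0, -0.3, 0, 0, 0], [0.4, -4, 0, -0.6, 0, 0, 0], [0.4, -6, 0, -0.9, 0, 0, 0], [0.4, -8, 0, -1.2, 0, 0, 0], [0.4, -10, 0, -1.5, 0, 0, 0]]]}}

```text
time_s: 9.4
tcp_pos: [0.5796, -0.1723, 0.0506]
ee_rot: [[-0.953, -0.304, -0.0], [-0.304, 0.953, -0.0], [0.0, -0.0, -1.0]]
wrist_force: [-3.2, -1.5, 3.3]
gripper_width: 0.599
gripper_force: 1.5
```

Emit:
{"fn": "servo_tool", "kwargs": {"commands": [[[0.4, -2, 0, -0.3, 0, 0, 0], [0.4, -4, 0, -0.6, 0, 0, 0], [0.4, -6, 0, -0.9, 0, 0, 0], [0.4, -8, 0, -1.2, 0, 0, 0], [0.4, -10, 0, -1.5, 0, 0, 0]]]}}

```text
time_s: 9.9
tcp_pos: [0.5892, -0.1692, 0.0521]
ee_rot: [[-0.953, -0.304, 0.0], [-0.304, 0.953, 0.0], [-0.0, 0.0, -1.0]]
wrist_force: [-2.6, -1.1, 2.6]
gripper_width: 0.6
gripper_force: 1.5
```

Emit:
{"fn": "servo_tool", "kwargs": {"commands": [[[0.4, -2, 0, -0.3, 0, 0, 0], [0.4, -4, 0, -0.6, 0, 0, 0], [0.4, -6, 0, -0.9, 0, 0, 0], [0.4, -8, 0, -1.2, 0, 0, 0], [0.4, -10, 0, -1.5, 0, 0, 0]]]}}

```text
time_s: 10.4
tcp_pos: [0.5987, -0.1662, 0.0536]
ee_rot: [[-0.953, -0.304, 0.0], [-0.304, 0.953, 0.0], [-0.0, -0.0, -1.0]]
wrist_force: [-1.7, 0.1, 1.6]
gripper_width: 0.595
gripper_force: 1.5
```

```bash
python3 look.py l4
```

```text
10.4 [ 0.5987 -0.1662  0.0536] [0.0094 0.0057] 17.69245901680503 [-1.75  0.07  1.63]
```

View pics/l4.png

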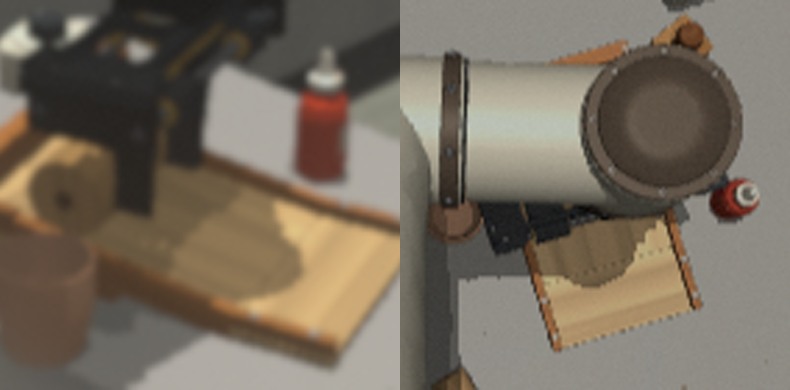

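The roller is near the top of the slope, still in contact, and the cup and bottle are untouched. I'll slow down for the edge.

Emit:
{"fn": "servo_tool", "kwargs": {"commands": [[[0.4, -2, 0, -0.3, 0, 0, 0], [0.4, -4, 0, -0.6, 0, 0, 0], [0.4, -6, 0, -0.9, 0, 0, 0], [0.4, -8, 0, -1.2, 0, 0, 0], [0.4, -10, 0, -1.5, 0, 0, 0]]]}}

```text
time_s: 11.0
tcp_pos: [0.6072, -0.1634, 0.0551]
ee_rot: [[-0.953, -0.304, -0.002], [-0.304, 0.953, -0.0], [0.002, 0.0, -1.0]]
wrist_force: [-5.0, -1.8, 3.8]
gripper_width: 0.599
gripper_force: 2.5
```

Emit:
{"fn": "servo_tool", "kwargs": {"commands": [[[0.4, -1, 0, 0, 0, 0, 0], [0.4, -2, 0, 0, 0, 0, 0], [0.4, -3, 0, 0, 0, 0, 0], [0.4, -4, 0, 0, 0, 0, 0], [0.4, -5, 0, 0, 0, 0, 0]]]}}

```text
time_s: 11.5
tcp_pos: [0.6116, -0.162, 0.0553]
ee_rot: [[-0.953, -0.304, -0.003], [-0.304, 0.953, -0.0], [0.003, 0.001, -1.0]]
wrist_force: [-5.0, -1.3, 5.4]
gripper_width: 0.6
gripper_force: 3.2
```

Emit:
{"fn": "servo_tool", "kwargs": {"commands": [[[0.4, -1, 0, 0, 0, 0, 0], [0.4, -2, 0, 0, 0, 0, 0], [0.4, -3, 0, 0, 0, 0, 0], [0.4, -4, 0, 0, 0, 0, 0], [0.4, -5, 0, 0, 0, 0, 0]]]}}

```text
time_s: 12.0
tcp_pos: [0.6164, -0.1605, 0.0553]
ee_rot: [[-0.953, -0.304, -0.003], [-0.304, 0.953, -0.0], [0.003, 0.001, -1.0]]
wrist_force: [-6.3, -1.8, 5.5]
gripper_width: 0.598
gripper_force: 3.2
```

Emit:
{"fn": "servo_tool", "kwargs": {"commands": [[[0.4, -1, 0, 0, 0, 0, 0], [0.4, -2, 0, 0, 0, 0, 0], [0.4, -3, 0, 0, 0, 0, 0], [0.4, -4, 0, 0, 0, 0, 0], [0.4, -5, 0, 0, 0, 0, 0]]]}}

```text
time_s: 12.5
tcp_pos: [0.6232, -0.1585, 0.0551]
ee_rot: [[-0.953, -0.304, 0.002], [-0.304, 0.953, 0.0], [-0.002, -0.001, -1.0]]
wrist_force: [0.7, 0.3, -0.4]
gripper_width: 0.605
gripper_force: 0.0
```

Emit:
{"fn": "servo_tool", "kwargs": {"commands": [[[0.4, -1, 0, 0, 0, 0, 0], [0.4, -2, 0, 0, 0, 0, 0], [0.4, -3, 0, 0, 0, 0, 0], [0.4, -4, 0, 0, 0, 0, 0], [0.4, -5, 0, 0, 0, 0, 0]]]}}

```text
time_s: 13.0
tcp_pos: [0.6274, -0.157, 0.055]
ee_rot: [[-0.953, -0.304, 0.0], [-0.304, 0.953, 0.0], [-0.0, -0.0, -1.0]]
wrist_force: [0.4, -0.5, -0.3]
gripper_width: 0.6
gripper_force: 0.0
```

Emit:
{"fn": "servo_tool", "kwargs": {"commands": [[[0.4, -1, 0, 0, 0, 0, 0], [0.4, -2, 0, 0, 0, 0, 0], [0.4, -3, 0, 0, 0, 0, 0], [0.4, -4, 0, 0, 0, 0, 0], [0.4, -5, 0, 0, 0, 0, 0]]]}}

```text
time_s: 13.5
tcp_pos: [0.632, -0.1556, 0.0551]
ee_rot: [[-0.953, -0.304, 0.0], [-0.304, 0.953, 0.0], [-0.0, -0.0, -1.0]]
wrist_force: [-0.2, -0.4, -0.7]
gripper_width: 0.604
gripper_force: 0.0
```

Emit:
{"fn": "servo_tool", "kwargs": {"commands": [[[0.4, -1, 0, 0, 0, 0, 0], [0.4, -2, 0, 0, 0, 0, 0], [0.4, -3, 0, 0, 0, 0, 0], [0.4, -4, 0, 0, 0, 0, 0], [0.4, -4, 0, 0, 0, 0, 0]]]}}

```text
time_s: 14.0
tcp_pos: [0.6358, -0.1543, 0.055]
ee_rot: [[-0.953, -0.304, 0.0], [-0.304, 0.953, -0.0], [-0.0, -0.0, -1.0]]
wrist_force: [-0.6, 0.7, -0.3]
gripper_width: 0.596
gripper_force: 0.0
```

Emit:
{"fn": "servo_tool", "kwargs": {"commands": [[[0.4, -0.5, 0, 0, 0, 0, 0], [0.4, -1, 0, 0, 0, 0, 0], [0.4, -1.5, 0, 0, 0, 0, 0], [0.4, -2, 0, 0, 0, 0, 0], [0.4, -2, 0, 0, 0, 0, 0]]]}}

```text
time_s: 14.5
tcp_pos: [0.6375, -0.1538, 0.055]
ee_rot: [[-0.953, -0.304, -0.0], [-0.304, 0.953, -0.0], [0.0, 0.0, -1.0]]
wrist_force: [-0.6, 0.7, 0.4]
gripper_width: 0.599
gripper_force: 0.2
```

```bash
python3 look.py l5
```

```text
14.5 [ 0.6375 -0.1538  0.055 ] [0.0501 0.0058] 17.689093539299808 [-0.61  0.7   0.44]
```

View pics/l5.png

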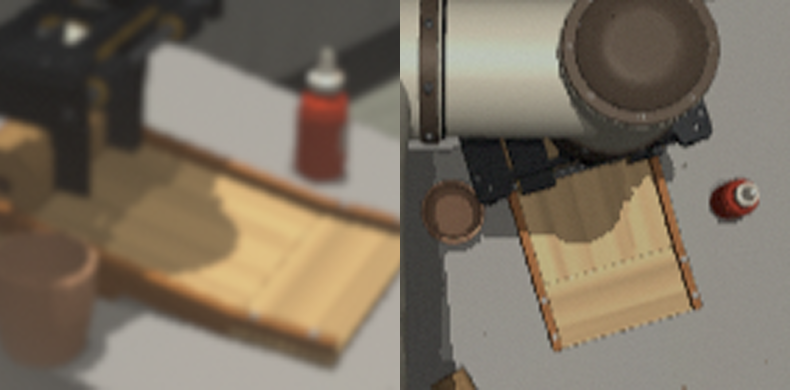

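The roller has dropped into the groove and the fingers are just touching it, with the cup and bottle unmoved. I'll press gently to seat it against the stop.

Emit:
{"fn": "servo_tool", "kwargs": {"commands": [[[0.4, -0.5, 0, 0, 0, 0, 0], [0.4, -1, 0, 0, 0, 0, 0], [0.4, -1.5, 0, 0, 0, 0, 0], [0.4, -2, 0, 0, 0, 0, 0], [0.4, -2, 0, 0, 0, 0, 0]]]}}

```text
time_s: 15.1
tcp_pos: [0.6377, -0.1537, 0.055]
ee_rot: [[-0.953, -0.303, -0.004], [-0.303, 0.953, -0.0], [0.004, 0.001, -1.0]]
wrist_force: [-5.2, -2.8, 3.4]
gripper_width: 0.603
gripper_force: 2.8
```

It is firm against the stop: 6 N and the TCP has stopped. Backing off.

Emit:
{"fn": "servo_tool", "kwargs": {"commands": [[[0.4, 1, 0, 0, 0, 0, 0], [0.4, 3, 0, 0, 0, 0, 0], [0.4, 8, 0, 0, 0, 0, 0], [0.4, 16, 0, 0, 0, 0, 0], [0.4, 28, 0, 0, 0, 0, 0]]]}}

```text
time_s: 15.6
tcp_pos: [0.6128, -0.1616, 0.055]
ee_rot: [[-0.953, -0.304, 0.001], [-0.304, 0.953, 0.0], [-0.001, -0.0, -1.0]]
wrist_force: [0.3, -0.5, 0.3]
gripper_width: 0.602
gripper_force: 0.0
```

Emit:
{"fn": "servo_tool", "kwargs": {"commands": [[[0.4, 10, 0, -15, 0, 0, 0], [0.4, 20, 0, -40, 0, 0, 0], [0.4, 30, 0, -70, 0, 0, 0], [0.4, 40, 0, -100, 0, 0, 0], [0.4, 50, 0, -130, 0, 0, 0]]]}}

```text
time_s: 16.1
tcp_pos: [0.5642, -0.1773, 0.1876]
ee_rot: [[-0.953, -0.304, 0.002], [-0.304, 0.953, -0.0], [-0.001, -0.001, -1.0]]
wrist_force: [0.9, -0.0, 0.5]
gripper_width: 0.601
gripper_force: 0.0
```

Emit:
{"fn": "servo_tool", "kwargs": {"commands": [[[0.4, 30, 0, -10, 0, 0, 0], [0.4, 65, 0, -20, 0, 0, 0], [0.4, 100, 0, -20, 0, 0, 0], [0.4, 130, 0, -20, 0, 0, 0], [0.4, 150, 0, -20, 0, 0, 0]]]}}

```text
time_s: 16.6
tcp_pos: [0.4197, -0.223, 0.2064]
ee_rot: [[-0.953, -0.303, 0.002], [-0.303, 0.953, -0.0], [-0.002, -0.001, -1.0]]
wrist_force: [0.3, -0.7, 1.2]
gripper_width: 0.602
gripper_force: 0.0
```

Emit:
{"fn": "servo_tool", "kwargs": {"commands": [[[0.4, 0, 0, 0, 0, 0, 0], [0.4, 0, 0, 0, 0, 0, 0], [0.4, 0, 0, 0, 0, 0, 0], [0.4, 0, 0, 0, 0, 0, 0], [0.4, 0, 0, 0, 0, 0, 0]]]}}

```text
time_s: 17.1
tcp_pos: [0.4229, -0.2223, 0.2049]
ee_rot: [[-0.953, -0.304, -0.0], [-0.304, 0.953, 0.0], [0.0, 0.0, -1.0]]
wrist_force: [-0.3, 1.0, 0.2]
gripper_width: 0.604
gripper_force: 0.0
```

```bash
sed -i 's/\[:,100:500\]/[:,:400]/' look.py; python3 look.py l6
```

```text
17.1 [ 0.4229 -0.2223  0.2049] [-0.1752  0.0056] 17.725465667070345 [-0.28  0.99  0.18]
```

View pics/l6.png

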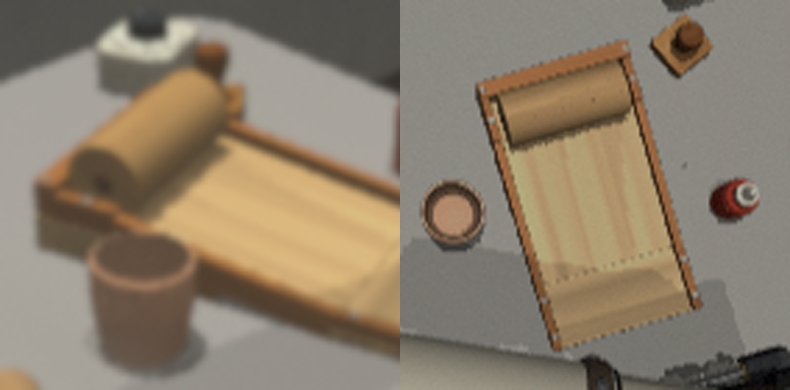

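The roller lies in the groove against the stop, at about (565,105) in the top view. The cup, bottle and stamp stand where they were and the hand is clear.

```bash
python3 -c "
from station import r
print(r.finish_job())"
```

```text
the job is handed in; nothing more can be done
None
```

The roller is home in the groove against the back stop, the hand is clear, the bottle, cup and stamp stand where they were, and the job was handed in at about 17 s; the one imperfection is that contact was lost for about 2 s as the roller dropped over the top edge into the groove.

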